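# Lock a jewellery display case: hasp over stud, spring clip into the groove

### The job

Lock the jewellery case on the stall: swing its hasp right down over the grooved stud, then push the open spring clip sideways into the stud's groove, above the hasp, until it snaps fully home, and let go. Use the open clip, not the closed ring, and leave everything else on the table where it is.

Things in the scene. Friction and masses are not known exactly. Their poses are not given: they have to be found in the camera images.
- case: White jewellery case, fixed, 310 mm long (its x), 200 mm wide, top 55 mm above the table: solid ledge from 35 mm before the origin to 75 mm behind it, clear lid beyond. Origin on the table under the stud's axis. x: from the ledge to the hasp's hinge and lid, roughly away from the robot; z up.
- groove (a point): On the axis of the case's upright steel stud, 72.5 mm above the table, mid-height of the groove left free when the hasp is down (15 mm: 65 to 80 mm up). Axes as the case. Groove neck 20 mm across, 60 to 80 mm up; head 30 mm across, 80 to 91 mm up; under the neck a 42 mm boss on which the hasp lies.
- hasp (a joint): Hinge angle of the hasp in rad: 0 = lying flat, fully down over the stud; pi/2 = standing upright; more = leaning back over the clear lid (at most 2.2). The hinge is stiff (0.11 N m friction): the hasp stays where it is left and must be pressed all the way down.
- hinge (a point): Middle of the hasp's hinge axis, which is horizontal along the case's y, 62 mm behind the stud's axis (case +x) and 62.5 mm above the table. Axes as the case.
- hasp_tip (a point): Centre of the hasp's solid end, 101 mm from the hinge axis. Hasp: flat steel strap reaching 116 mm from the hinge axis, 52 mm wide, 5 mm thick; slot 44 x 36 mm (42 to 86 mm from the hinge) passes over the stud's head; beyond it the solid end, 30 mm long. Axes turn with it: -x from hinge to end, z the face that is up when down.
- clip_tab (a point): Centre of the upright grip tab of the open steel spring clip, loose, flat on the table (about 100 g, 88 mm long, 8 mm thick, 40 mm wide). Tab 24 mm long (clip's x), 12 mm thick (y), from 8 to 48 mm above the clip's underside; this point 28 mm above it. Under the tab the plate is 38 mm wide. x: from tab to open jaws; z up.
- clip_pocket (a point): Centre of the pocket between the clip's two sprung jaws: 50 mm ahead of the tab along the clip's x, 4 mm above the underside; axes as clip_tab. Flared jaw tips reach 24 mm ahead of it; the mouth, 13 mm, springs open over the 20 mm neck at about 5 to 12 N of push and closes behind it. Fully home it is on the stud's axis, play about 1 mm.
- ring_tab (a point): Centre of the upright tab (24 x 12 x 40 mm) of the closed steel ring, a loose thing much like the clip but with a closed round eye in place of open jaws; not to be used or moved. It lies flat, eye 52 mm ahead of the tab along its x; 28 mm above its underside.
- bangle: Loose brass bangle, 72 mm across, 12 mm high, lying flat; origin under its centre. Leave it.
- bowl: Loose white bowl of biscuits, 144 mm across, 60 mm high; origin under its centre. Leave it.
- cards: Loose stack of plain cards, 90 x 56 x 30 mm; origin under its centre. Leave it.
- jar: Loose clear jar with a metal cap, 56 mm across, 75 mm high; origin under its centre. Leave it.
Mind the look-alikes: they are no part of the job. Leave any pink look-alike of the part that bears clip_tab alone.

How it is judged:
On the way, in this order (a step that is already met when the one before it is completed fails the run):
1. the hasp is down over the stud (within 0.06 rad of flat) (value of joint hasp below 0.06 rad), for 0.2 s.
2. the clip has snapped into the groove above the hasp (horizontal distance between clip_pocket and groove below 0.004 m and z of clip_pocket in the frame of groove between -0.0075 and 0.0065 m and angle between the z axis of clip_pocket and the z axis of groove, either way round below 0.15 rad), for 0.2 s.
At the end, for the whole second after the job is handed in: Hasp within 0.06 rad of flat; clip in the groove above it, pocket centre within 4 mm of the stud's axis, at most 7.5 mm below and 6.5 mm above the middle of the free groove, level with the case within 0.15 rad, at rest; bystanders moved no more than 30 mm (all of step 2 and value of joint hasp below 0.06 rad and linear speed of clip below 0.02 m/s); the robot touches nothing.
It fails at once if the closed ring or a bystander (bangle, bowl, cards, jar) is moved more than 30 mm (distance of any of ring_tab, bangle, bowl, cards, jar from where it was at the start of the episode above 0.03 m).
It also fails if it takes over 56 s, if anything falls off the work surface, if the arm or the gripper's body presses on something with over 40 N, if the wrist force passes 120 N, or if a joint passes its speed limit or range.

### The arm

A 6-joint arm with a two-finger parallel gripper is mounted at the origin on the work surface. World frame = base frame: x ahead of the robot, y to its left, z up, the work surface at z = 0. Lengths are in m, angles in rad, forces in N, time in s.
With the tool pointing down it reaches from about 0.25 to 0.725 m from the base axis. Payload 4 kg.
Tool frame: the origin (TCP) lies at the very end of the fingers, on their centre line; the grasp point (between the pads) lies 19 mm behind it; x points along the fingers, z is the direction in which the jaws open and shut, and the axes are right-handed (so a half turn about x gives the same grasp; the last joint's range is limited). The gripper opens to 85 mm and grips with 20 to 120 N. Pads are 22 mm wide; open, the fingers measure 114 mm over their backs; the gripper's body (76 mm by 85 mm) begins 54 mm behind the grasp point. The pads swing forward as they close: fully open they stand 13 mm farther back than shut.
Start: joints at [-1.347, 0.241, 0.005, 1.335, 0, 1.571], TCP at [0.111, -0.488, 0.231] pointing down, gripper open.
Joint ranges: [-2.72, 2.72], [-1.05, 1.87], [-1.09, 1.28], [-1.99, 2.15], [-1.42, 1.44], [-3.14, 3.14]. Speed limits (rad/s): [2.79, 2.79, 3.14, 3.14, 3.14, 3.14].

### API

Orientations are given as a unit quaternion [x, y, z, w].
In Python, from workcell import bot gives the robot as it stands.
- The arm moves only by the tool step_arm, never from a script. Its argument "series" is a list of rows, each an object of numbers: "x", "y", "z": the shift along the world's x, y, z in cm; "twist": the turn about the world's z in degrees; "jaw": the finger opening in cm, from 0 to 8.54. In form: [{"x": .., "y": .., "z": .., "twist": .., "jaw": ..}, ...]. A call has 1 to 10 rows; each row is the pose to reach, as a shift and turn from the pose measured when the call began; what a row does not reach only later rows make up. A row lasts 1/12 s, in which the tool goes at most 41.7 mm and 7.16 degrees, less where a joint would pass 70% of its speed; a pose out of reach is approached as far as the arm can. A call with a gripper value outside its range is refused whole. The fingers move at their own pace and stop on an object; the grip force is fixed at half the most. Time passes only in rows, so rows that repeat a pose let the fingers close. It gives the time, the measured TCP pose, the force and the opening at its end, in the units of the state.
- bot.get_obs(): the state, without advancing time (a new reading comes with each control period).
- bot.camera(name): name is "scene" or "top" or "wrist"; returns (picture, depth): 480x640x3 uint8, red, green, blue; 480x640 float32, m along the optical axis (not along the pixel's ray), 0 where there is no reading.
- bot.camera_info(name): a dict with "camera_matrix" (3x3 intrinsics, pixels), "R" (3x3) and "t" (3): a world point X has camera coordinates R X + t; the wrist camera has in their place "mount" (4x4, takes a point from camera to tool coordinates, whose origin is the TCP and whose axes are the tool frame's). Camera axes: x right, y down, z forward; pixel columns grow to the right and rows downward; lengths in m; the calibration is good to about 2 mm. A picture is of the moment at which its call begins: read the wrist's pose just before it. camera_info takes no time and is no camera call.
- bot.job_done(): hands the job in, once; it reports no verdict.
The state is a dict: "clock": time; "joint_pos": joint angles; "joint_vel": joint speeds; "tau": joint torques, N m; "eef_pos": TCP position; "tool_rot": TCP orientation; "ft_force": force on the tool from outside, world axes, zero at the start; "ft_torque": the same for the moment, N m; "grip_width": finger opening in m.
Only numpy, scipy, OpenCV 4.12 (cv2) and the standard library are available. Lean on these libraries where they do the work, as an engineer would, in place of code of your own. Each camera call takes 0.05 s, during which the arm holds its last target.

## Working session

There is one attempt and no reset: what is moved stays moved. The work goes in short steps, Python scripts to look and compute and a tool call to move; the robot and the scene stay as the last step left them, time stands still between calls to the robot, and variables do not carry over. Pictures are saved under pics/ and viewed, and the job is handed in when it is done.

Besides the shell and the picture viewer there is one more tool, called after "Request:" by a JSON object that holds its "method" and its "body". step_arm: Moves the arm, as the interface text tells. Its arguments: {"type":"object","properties":{"series":{"type":"array","items":{"type":"object","properties":{"x":{"type":"number"},"y":{"type":"number"},"z":{"type":"number"},"twist":{"type":"number"},"jaw":{"type":"number"}}}}},"required":["series"]}

```bash
mkdir -p pics; cat > h.py <<'E'
from workcell import bot
import numpy as np, cv2
def snap(n,f):
    o=bot.get_obs(); im,d=bot.camera(n)
    cv2.imwrite(f'pics/{f}.png',im[:,:,::-1]); np.savez(f'pics/{f}.npz',im=im,d=d,p=o['eef_pos'],q=o['tool_rot'])
    return im,d
E
python3 - <<'E'
from h import *
for n in('scene','top'):
    snap(n,n+'0'); i=bot.camera_info(n); print(i)
o=bot.get_obs(); print(o); print(bot.camera_info('wrist'))
E
```

```text
{'camera_matrix': array([[435.67234357,   0.        , 321.3585309 ],
       [  0.        , 435.67234357, 242.92907057],
       [  0.        ,   0.        ,   1.        ]]), 'R': array([[ 0.20800411,  0.97812554, -0.00217127],
       [ 0.81542408, -0.17462981, -0.55189492],
       [-0.54020168,  0.11302591, -0.83391084]]), 't': array([-0.1771103 , -0.34098608,  1.22213078])}
{'camera_matrix': array([[476.6935612 ,   0.        , 320.45479808],
       [  0.        , 476.6935612 , 230.96273237],
       [  0.        ,   0.        ,   1.        ]]), 'R': array([[ 0.02118282, -0.99924911,  0.03244235],
       [-0.98639298, -0.02617986, -0.16230684],
       [ 0.1630343 , -0.02856279, -0.98620687]]), 't': array([0.0612534 , 0.50822545, 1.15438254])}
{'clock': 0.1, 'joint_pos': array([-1.34701381e+00,  2.41353768e-01,  3.85116132e-03,  1.33518997e+00,
       -6.45395044e-06,  1.57082373e+00]), 'joint_vel': array([-2.13068130e-03, -1.60030030e-03,  2.19505238e-03, -6.92591356e-05,
        1.62195162e-03, -1.09259230e-03]), 'tau': array([ 2.23043794e-04, -3.73138261e+01,  2.53009325e+01,  1.0845
[... 164 characters left out ...]
3538,  0.55217057]), 'ft_force': array([ 0.03348477, -0.61338933, -0.09604313]), 'ft_torque': array([ 0.02946006, -0.00821079, -0.01554063]), 'grip_width': 0.08536916688370784}
{'camera_matrix': array([[348.262848  ,   0.        , 314.98971946],
       [  0.        , 348.262848  , 235.99027442],
       [  0.        ,   0.        ,   1.        ]]), 'mount': array([[ 1.02343082e-03, -2.70546414e-01,  9.62706388e-01,
        -1.42601861e-01],
       [ 1.77412832e-04, -9.62706828e-01, -2.70546726e-01,
         6.75449066e-02],
       [ 9.99999461e-01,  4.47682324e-04, -9.37265431e-04,
        -1.32481443e-04],
       [ 0.00000000e+00,  0.00000000e+00,  0.00000000e+00,
         1.00000000e+00]])}
```

View pics/scene0.png

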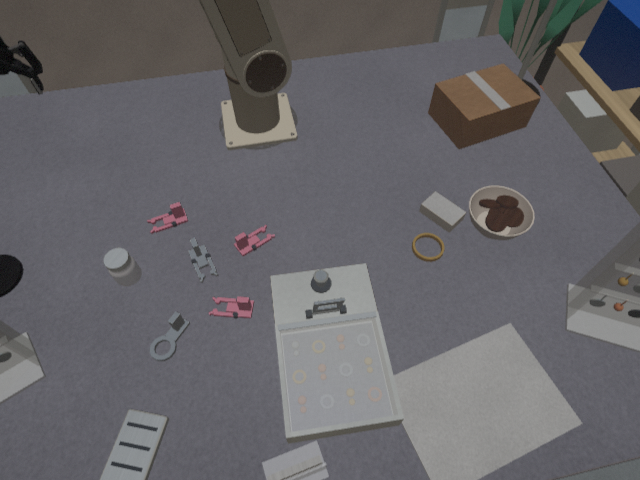

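View pics/top0.png

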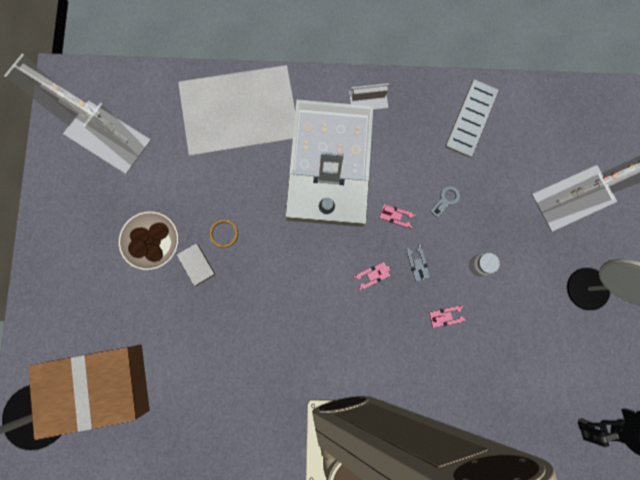

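The steel clip candidates are the grey part at top (418,263) / scene (201,260), and the closed ring at top (445,202) / scene (170,338). There are three pink look-alikes at top (397,215), (373,276) and (447,317). The grey part with open jaws fits the description. I'll confirm it in a crop.

```bash
python3 - <<'E'
import cv2,numpy as np
t=cv2.imread('pics/top0.png');s=cv2.imread('pics/scene0.png')
a=cv2.resize(t[235:295,385:465],(480,360),interpolation=cv2.INTER_CUBIC)
b=cv2.resize(t[140:230,280:380],(400,360),interpolation=cv2.INTER_CUBIC)
cv2.imwrite('pics/c1.png',np.hstack([a[:,:400],b]))
a=cv2.resize(s[230:290,170:235],(390,360),interpolation=cv2.INTER_CUBIC)
b=cv2.resize(s[255:345,260:360],(400,360),interpolation=cv2.INTER_CUBIC)
cv2.imwrite('pics/c2.png',np.hstack([a,b]))
E
```

```text
(no output)
```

View pics/c1.png

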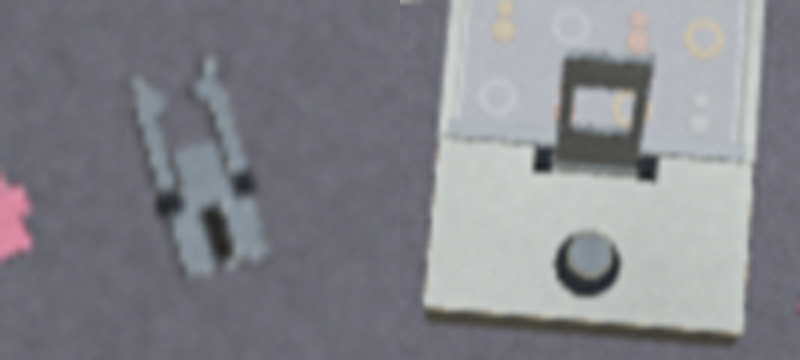

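View pics/c2.png

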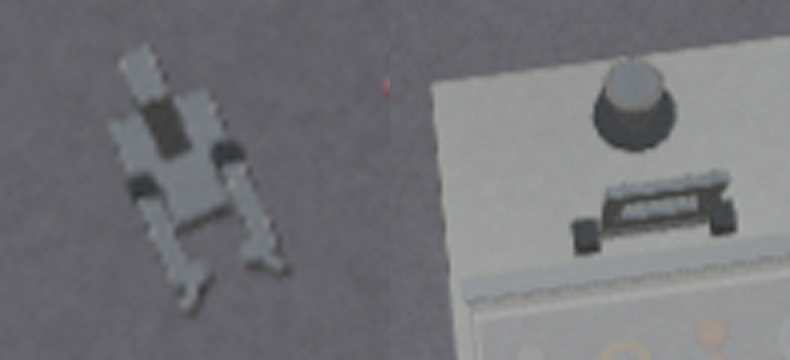

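```bash
cat >> h.py <<'E'
def ray(n,u,v,z,info=None):
    i=bot.camera_info(n);K=i['camera_matrix'];R=i['R'];t=i['t']
    d=R.T@np.linalg.inv(K)@[u,v,1.];c=-R.T@t
    return c+d*(z-c[2])/d[2]
def cloud(n,d):
    i=bot.camera_info(n);K=i['camera_matrix'];v,u=np.mgrid[:480,:640]
    P=np.stack([(u-K[0,2])/K[0,0]*d,(v-K[1,2])/K[1,1]*d,d],-1)
    return (P-i['t'])@i['R']
E
python3 - <<'E'
from h import *
np.set_printoptions(precision=4,suppress=True)
print('stud',ray('top',327.5,204.3,.091),ray('scene',321,275.8,.091))
print('clip tips,rear',ray('top',413.8,246.7,.008),ray('top',423,279.2,.008))
# scene crop scale 6
f=lambda x,y:ray('scene',170+x/6,230+y/6,.008)
print('scene tips',f(187,308),f(285,270),'rear',f(113,130),f(210,92), 'tabtop',ray('scene',170+138/6,230+62/6,.048))
for n in('top','scene'):
    z=np.load(f'pics/{n}0.npz');P=cloud(n,z['d'])
    st=ray(n,*( (327.5,204.3) if n=='top' else (321,275.8)),.091)
    m=(np.linalg.norm(P[...,:2]-st[:2],axis=-1)<.03)&(P[...,2]>.083)
    print(n,'head',m.sum(),P[m].mean(0))
    m=(P[...,0]>st[0]+.03)&(P[...,0]<st[0]+.13)&(abs(P[...,1]-st[1])<.035)&(P[...,2]>.066)
    Q=P[m];print('hasp',m.sum());
    if m.sum():
        o=np.argsort(Q[:,2]);print(Q[o[::max(1,len(o)//20)]])
    m=(np.linalg.norm(P[...,:2]-ray('top',418,263,.01)[:2],axis=-1)<.06)
    Q=P[m&(P[...,2]>.03)]; print('tab',len(Q),Q.mean(0) if len(Q) else 0, Q[:,2].max() if len(Q) else 0)
    # case ledge
    c=P[...,2];m=(abs(c-.055)<.006)&(abs(P[...,0]-st[0])<.2)&(abs(P[...,1]-st[1])<.15)
    im=z['im'];m=m.astype(np.uint8)*255;r=cv2.findContours(m,0,1)[0];r=max(r,key=cv2.contourArea)
    poly=cv2.approxPolyDP(r,6,True)[:,0];print(poly.tolist());print([ray(n,*p,.055)[:2].round(3) for p in poly])
E
```

```text
stud [0.5642 0.0591 0.091 ] [0.5706 0.0592 0.091 ]
clip tips,rear [ 0.4773 -0.1692  0.008 ] [ 0.3942 -0.1919  0.008 ]
scene tips [ 0.4848 -0.1851  0.008 ] [ 0.4765 -0.1496  0.008 ] rear [ 0.4031 -0.2076  0.008 ] [ 0.3936 -0.1712  0.008 ] tabtop [ 0.4034 -0.1886  0.048 ]
top head 113 [0.5681 0.0602 0.0895]
hasp 517
[[0.6317 0.0655 0.066 ]
 [0.6288 0.063  0.0675]
 [0.6327 0.0707 0.0708]
 [0.6343 0.056  0.0759]
 [0.6351 0.0785 0.0797]
 [0.636  0.0811 0.0852]
 [0.6359 0.0347 0.0906]
 [0.6368 0.04   0.0958]
 [0.645  0.0623 0.0999]
 [0.6421 0.0502 0.1025]
 [0.6431 0.0337 0.1094]
 [0.6478 0.0374 0.1264]
 [0.6512 0.0312 0.1395]
 [0.6569 0.0787 0.1477]
 [0.6603 0.079  0.1522]
 [0.6582 0.0326 0.1558]
 [0.6604 0.0631 0.1606]
 [0.6615 0.0633 0.1649]
 [0.6622 0.075  0.1686]
 [0.6684 0.0752 0.1716]
 [0.6643 0.0294 0.1738]]
tab 63 [ 0.4091 -0.1858  0.0455] 0.052287015459450144
[[294, 131], [286, 216], [365, 222], [371, 133]]
[array([0.762, 0.147]), array([0.54, 0.16]), array([ 0.53 , -0.037]), array([ 0.763, -0.051])]
scene head 168 [0.5701 0.0588 0.09  ]
hasp 370
[[0.6364 0.0277 0.066 ]
 [0.6269 0.0904 0.0671]
 [0.6325 0.0247 0.0681]
 [0.6353 0.0727 0.07  ]
 [0.6377 0.0622 0.0798]
 [0.6413 0.067  0.0896]
 [0.6412 0.0311 0.0969]
 [0.6416 0.061  0.1016]
 [0.6437 0.068  0.1027]
 [0.6447 0.051  0.104 ]
 [0.6468 0.0726 0.1155]
 [0.6566 0.0786 0.1371]
 [0.6576 0.0392 0.1484]
 [0.66   0.0318 0.1566]
 [0.6646 0.074  0.163 ]
 [0.6666 0.0767 0.1696]
 [0.6629 0.028  0.172 ]
 [0.6673 0.073  0.1727]
 [0.6612 0.0436 0.1731]
 [0.6619 0.0537 0.1738]
 [0.6634 0.033  0.1745]]
tab 76 [ 0.4118 -0.1866  0.045 ] 0.051246598165734
[[365, 263], [323, 268], [323, 287], [311, 281], [319, 269], [270, 276], [282, 396], [392, 373]]
[array([0.54 , 0.159]), array([0.534, 0.071]), array([0.577, 0.062]), array([0.558, 0.041]), array([0.534, 0.063]), array([ 0.53 , -0.038]), array([ 0.769, -0.052]), array([0.771, 0.146])]
```

```bash
python3 - <<'E'
from h import *
from scipy.spatial.transform import Rotation as R
o=bot.get_obs();M=R.from_quat(o['tool_rot']).as_matrix();print(M.round(3));z=M[:,2];print(np.degrees(np.arctan2(z[1],z[0])),np.degrees(np.arctan2(M[1,1],M[0,1])))
E
```

```text
[[-0.     0.975  0.222]
 [ 0.002  0.222 -0.975]
 [-1.    -0.    -0.002]]
-77.17977615387545 12.82022455297359
```

Request:
{"method": "step_arm", "body": {"series": [{"x": 6,"y": 2,"z": 3,"twist": 7,"jaw": 2},{"x": 29,"y": 27,"z": 5,"twist": 71,"jaw": 0},{"x": 29,"y": 27,"z": 5,"twist": 71,"jaw": 0},{"x": 29,"y": 27,"z": 5,"twist": 71,"jaw": 0},{"x": 29,"y": 27,"z": 5,"twist": 71,"jaw": 0},{"x": 29,"y": 27,"z": 5,"twist": 71,"jaw": 0},{"x": 29,"y": 27,"z": 5,"twist": 71,"jaw": 0},{"x": 29,"y": 27,"z": 5,"twist": 71,"jaw": 0},{"x": 29,"y": 27,"z": 5,"twist": 71,"jaw": 0},{"x": 29,"y": 27,"z": 5,"twist": 71,"jaw": 0}]}}

```text
clock: 0.93
eef_pos: [0.4024, -0.2144, 0.2805]
tool_rot: [0.035, 0.707, -0.035, 0.706]
ft_force: [-1.2, -0.4, -0.2]
grip_width: 0.0
```

```bash
cat >> h.py <<'E'
from scipy.spatial.transform import Rotation as Rot
def st():
    o=bot.get_obs();M=Rot.from_quat(o['tool_rot']).as_matrix()
    print(o['clock'],'tcp',(o['eef_pos']*100).round(2),'jawyaw',np.degrees(np.arctan2(M[1,2],M[0,2])).round(2),'q',o['joint_pos'].round(2),'F',o['ft_force'].round(1),'w',round(o['grip_width'],4))
    return o
E
python3 -c "from h import *;st()"
```

```text
0.9333 tcp [ 40.24 -21.44  28.05] jawyaw -5.71 q [-0.49  0.14  0.    1.44 -0.    1.18] F [-1.2 -0.4 -0.2] w 0.0
```

Request:
{"method": "step_arm", "body": {"series": [{"x": 29.8,"y": 26.6,"z": 0,"twist": 71},{"x": 29.8,"y": 26.6,"z": 0,"twist": 71},{"x": 29.8,"y": 26.6,"z": 0,"twist": 71},{"x": 29.8,"y": 26.6,"z": 0,"twist": 71},{"x": 29.8,"y": 26.6,"z": 0,"twist": 71},{"x": 29.8,"y": 26.6,"z": 0,"twist": 71},{"x": 29.8,"y": 26.6,"z": 0,"twist": 71},{"x": 29.8,"y": 26.6,"z": 0,"twist": 71},{"x": 29.8,"y": 26.6,"z": 0,"twist": 71},{"x": 29.8,"y": 26.6,"z": 0,"twist": 71}]}}

```text
$.series[0]: bad value
```

```bash
python3 -c "
from h import *;st();snap('wrist','w1')"
```

```text
0.9333 tcp [ 40.24 -21.44  28.05] jawyaw -5.71 q [-0.49  0.14  0.    1.44 -0.    1.18] F [-1.2 -0.4 -0.2] w 0.0
```

View pics/w1.png

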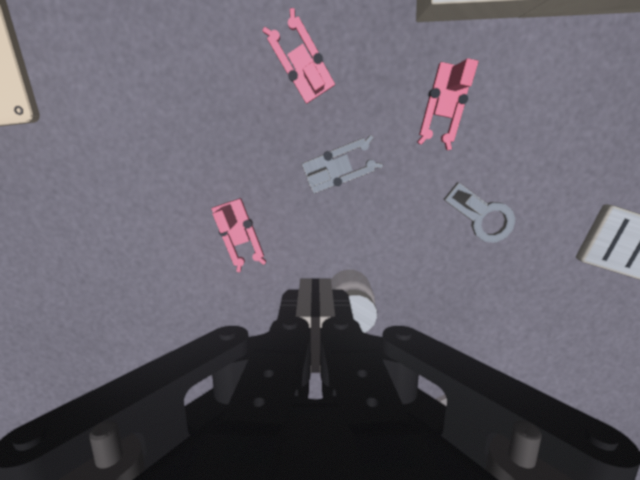

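The wrist view shows the open steel clip at (340,167), the closed ring at (482,212) and pink look-alikes around them. The call was refused, apparently because the jaw value was missing, so I'll include it.

Request:
{"method": "step_arm", "body": {"series": [{"x": 29.8,"y": 26.6,"z": 0,"twist": 71,"jaw": 0},{"x": 29.8,"y": 26.6,"z": 0,"twist": 71,"jaw": 0},{"x": 29.8,"y": 26.6,"z": 0,"twist": 71,"jaw": 0},{"x": 29.8,"y": 26.6,"z": 0,"twist": 71,"jaw": 0},{"x": 29.8,"y": 26.6,"z": 0,"twist": 71,"jaw": 0},{"x": 29.8,"y": 26.6,"z": 0,"twist": 71,"jaw": 0},{"x": 29.8,"y": 26.6,"z": 0,"twist": 71,"jaw": 0},{"x": 29.8,"y": 26.6,"z": 0,"twist": 71,"jaw": 0},{"x": 29.8,"y": 26.6,"z": 0,"twist": 71,"jaw": 0},{"x": 29.8,"y": 26.6,"z": 0,"twist": 71,"jaw": 0}]}}

```text
clock: 1.82
eef_pos: [0.7049, 0.0566, 0.2793]
tool_rot: [-0.383, 0.594, 0.386, 0.593]
ft_force: [1.1, -0.3, 0.5]
grip_width: -0.0
```

```bash
python3 -c "
from h import *;st();snap('wrist','w2')"
```

```text
1.8167 tcp [70.49  5.66 27.93] jawyaw 65.85 q [0.08 0.72 0.88 1.74 0.   0.5 ] F [ 1.1 -0.3  0.5] w -0.0
```

View pics/w2.png

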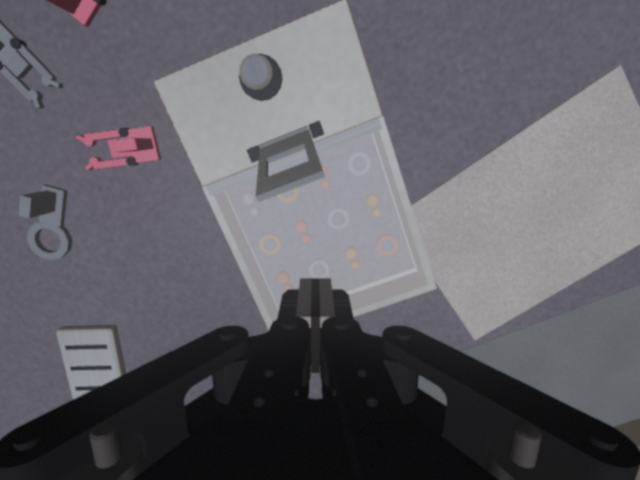

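```bash
cat >> h.py <<'E'
def wray(f,u,v,z):
    s=np.load(f'pics/{f}.npz');i=bot.camera_info('wrist');K=i['camera_matrix'];T=i['mount']
    M=Rot.from_quat(s['q']).as_matrix()
    d=M@T[:3,:3]@np.linalg.inv(K)@[u,v,1.];c=M@T[:3,3]+s['p']
    return c+d*(z-c[2])/d[2]
E
python3 - <<'E'
from h import *
np.set_printoptions(precision=4,suppress=True)
z=np.load('pics/w2.npz')
cv2.imwrite('pics/w2c.png',cv2.resize(z['im'][20:220,200:400,::-1],(600,600),interpolation=cv2.INTER_CUBIC))
a=wray('w2',156,82,.055);b=wray('w2',348,1,.055);print('edge',a,b,np.degrees(np.arctan2(*(b-a)[:2])))
print('stud',wray('w2',257,70,.091))
d=z['d'];print(d[70,257])
E
```

```text
edge [ 0.529  -0.0342  0.055 ] [0.5417 0.1631 0.055 ] 3.680535840825522
stud [0.5677 0.0627 0.091 ]
0.30352727
```

View pics/w2c.png

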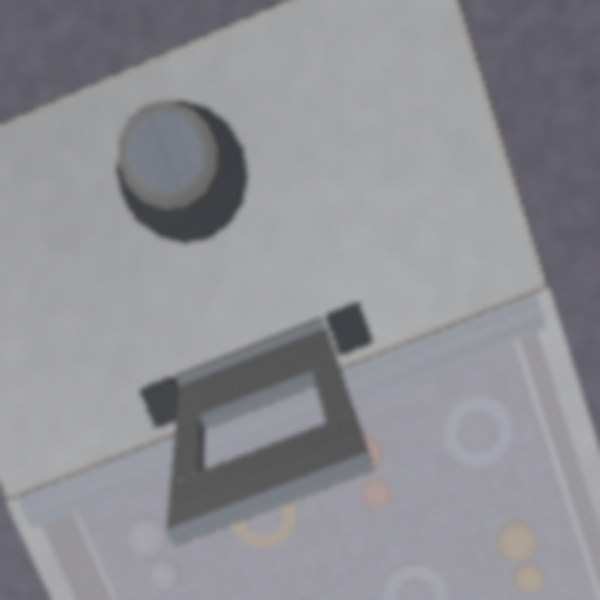

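Request:
{"method": "step_arm", "body": {"series": [{"x": 0,"y": 0,"z": -4,"twist": 7,"jaw": 0},{"x": 0,"y": 0,"z": -8,"twist": 14,"jaw": 0},{"x": -0.5,"y": 0,"z": -12.5,"twist": 20.6,"jaw": 0},{"x": -0.5,"y": 0,"z": -13,"twist": 20.6,"jaw": 0},{"x": -0.5,"y": 0,"z": -13,"twist": 20.6,"jaw": 0}]}}

```text
clock: 2.28
eef_pos: [0.6981, 0.06, 0.1369]
tool_rot: [-0.48, 0.519, 0.492, 0.508]
ft_force: [-0.7, -0.7, -0.4]
grip_width: 0.0001
```

```bash
python3 -c "
from h import *;st();snap('wrist','w3');snap('scene','s3')"
```

```text
2.2833 tcp [69.81  6.   13.69] jawyaw 86.85 q [0.08 0.72 0.52 1.39 0.   0.14] F [-0.7 -0.7 -0.4] w 0.0001
```

View pics/w3.png

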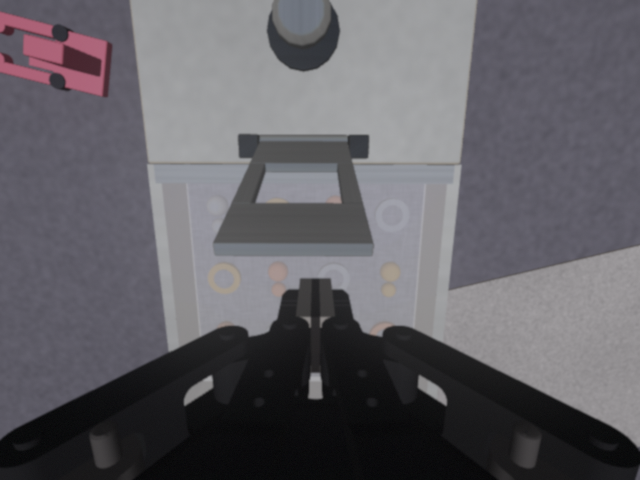

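View pics/s3.png

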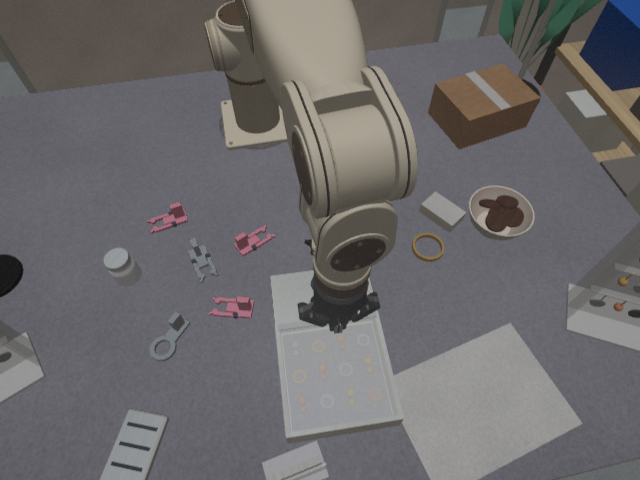

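The fingers stand behind the leaning hasp, whose end lies at (295,248), and the case edge is level in the wrist view. Next is the swing.

Request:
{"method": "step_arm", "body": {"series": [{"x": -2.5,"y": -0.3,"z": 1,"twist": 0,"jaw": 0},{"x": -5,"y": -0.3,"z": 1.3,"twist": 0,"jaw": 0},{"x": -7.5,"y": -0.2,"z": 1.3,"twist": 0,"jaw": 0},{"x": -10,"y": -0.1,"z": 1.0,"twist": 0,"jaw": 0},{"x": -12,"y": 0,"z": 0,"twist": 0,"jaw": 0},{"x": -14,"y": 0,"z": -1.3,"twist": 0,"jaw": 0},{"x": -16,"y": 0.1,"z": -3,"twist": 0,"jaw": 0},{"x": -16.8,"y": 0.2,"z": -4.5,"twist": 0,"jaw": 0}]}}

```text
clock: 3.05
eef_pos: [0.5362, 0.0623, 0.1033]
tool_rot: [-0.485, 0.513, 0.487, 0.515]
ft_force: [0.3, -1.4, 0.4]
grip_width: 0.0
```

```bash
python3 -c "
from h import *;st();snap('wrist','w4');snap('scene','s4')
import cv2;i=cv2.imread('pics/s4.png');cv2.imwrite('pics/s4c.png',cv2.resize(i[230:360,240:400],(800,600))[:600])"
```

```text
3.05 tcp [53.62  6.23 10.33] jawyaw 86.78 q [ 0.11  0.41 -0.11  1.06  0.    0.17] F [ 0.3 -1.4  0.4] w 0.0
```

View pics/w4.png

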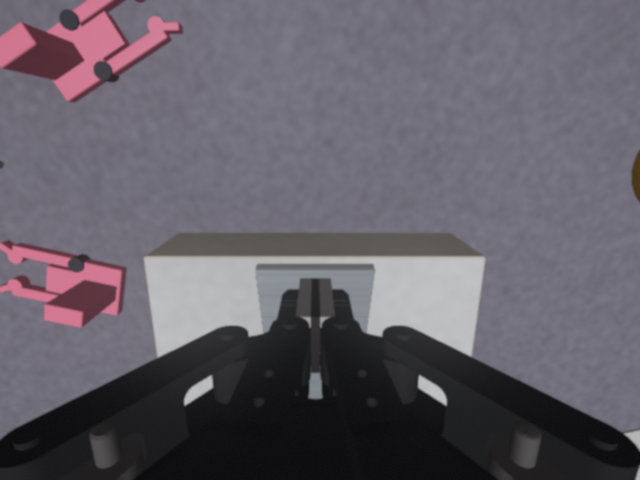

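View pics/s4c.png

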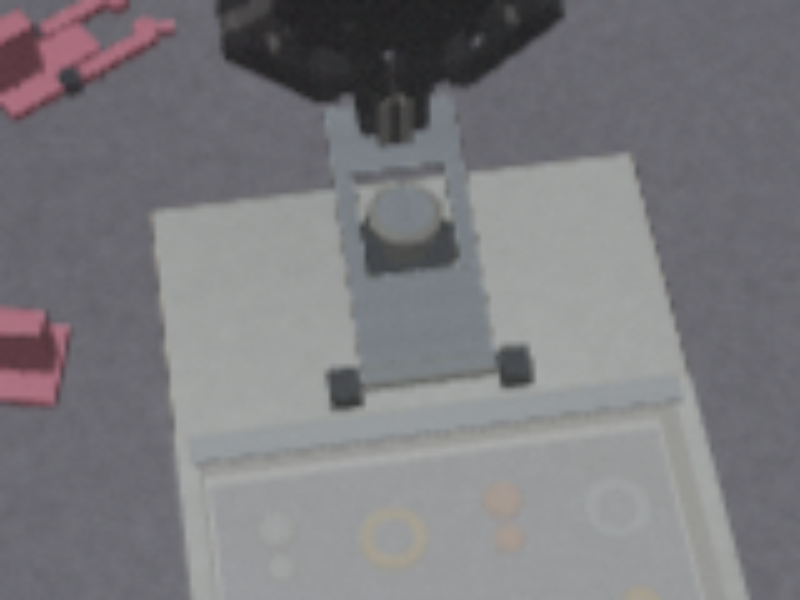

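The hasp is almost down with the stud inside its slot, and the fingertips are on its solid end. Next I press it down.

Request:
{"method": "step_arm", "body": {"series": [{"x": -0.6,"y": 0,"z": -1.5,"twist": 0,"jaw": 0},{"x": -0.6,"y": 0,"z": -2.8,"twist": 0,"jaw": 0},{"x": -0.6,"y": 0,"z": -3.6,"twist": 0,"jaw": 0},{"x": -0.6,"y": 0,"z": -4.0,"twist": 0,"jaw": 0},{"x": -0.6,"y": 0,"z": -4.1,"twist": 0,"jaw": 0},{"x": -0.6,"y": 0,"z": -4.1,"twist": 0,"jaw": 0}]}}

```text
clock: 3.65
eef_pos: [0.5315, 0.0625, 0.0647]
tool_rot: [-0.485, 0.513, 0.487, 0.514]
ft_force: [-7.0, 0.5, 17.3]
grip_width: 0.0002
```

```bash
python3 -c "
from h import *;st();"
```

```text
3.65 tcp [53.15  6.25  6.47] jawyaw 86.78 q [ 0.12  0.44 -0.17  0.96  0.    0.17] F [-7.   0.5 17.3] w 0.0002
```

Request:
{"method": "step_arm", "body": {"series": [{"x": -0.6,"y": 0,"z": 3,"twist": 0,"jaw": 0},{"x": -0.6,"y": 0,"z": 7,"twist": 0,"jaw": 0},{"x": -0.6,"y": -1,"z": 11,"twist": 0,"jaw": 0},{"x": -3.2,"y": -5,"z": 13.5,"twist": 6,"jaw": 4},{"x": -3.2,"y": -9,"z": 13.5,"twist": 12,"jaw": 4},{"x": -3.2,"y": -13,"z": 13.5,"twist": 18.5,"jaw": 4},{"x": -3.2,"y": -17,"z": 13.5,"twist": 18.5,"jaw": 4},{"x": -3.2,"y": -21,"z": 13.5,"twist": 18.5,"jaw": 4},{"x": -3.2,"y": -22.8,"z": 13.5,"twist": 18.5,"jaw": 4},{"x": -3.2,"y": -22.8,"z": 13.5,"twist": 18.5,"jaw": 4}]}}

```text
clock: 4.48
eef_pos: [0.5009, -0.1712, 0.2017]
tool_rot: [0.561, -0.431, -0.56, -0.431]
ft_force: [0.9, 0.9, -0.0]
grip_width: 0.0401
```

```bash
python3 -c "
from h import *;st();snap('wrist','w5');snap('scene','s5')
import cv2;i=cv2.imread('pics/s5.png');cv2.imwrite('pics/s5c.png',cv2.resize(i[230:360,240:400],(800,600))[:600])"
```

```text
4.4833 tcp [ 50.09 -17.12  20.17] jawyaw 104.88 q [-0.33  0.31  0.02  1.28  0.   -0.59] F [ 0.9  0.9 -0. ] w 0.0401
```

View pics/w5.png

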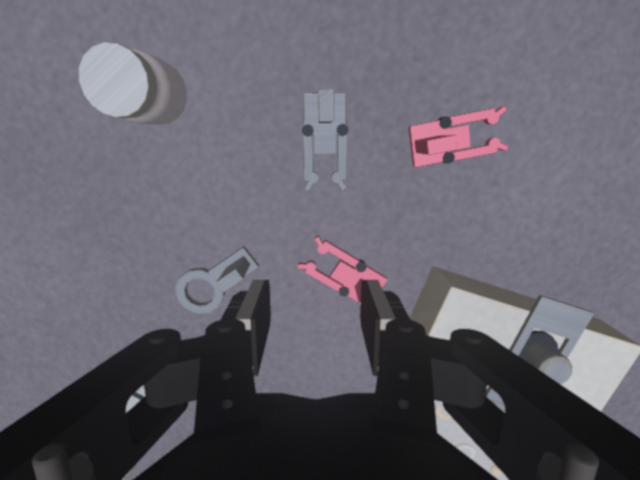

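View pics/s5c.png

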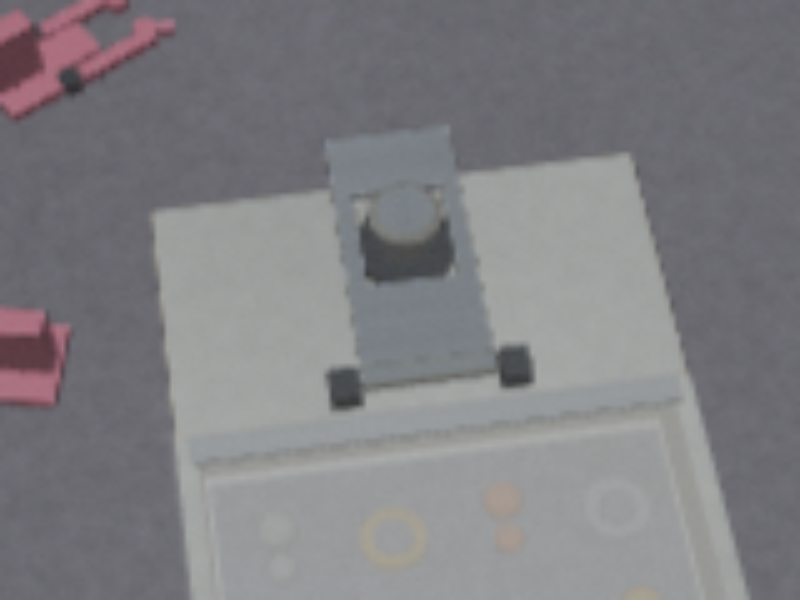

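The hasp lies flat over the boss and the clip is seen upright at (326,140). Measuring the clip and stud.

```bash
python3 - <<'E'
from h import *
np.set_printoptions(precision=4,suppress=True)
z=np.load('pics/w5.npz');im=z['im'][80:200,280:370];cv2.imwrite('pics/w5c.png',cv2.resize(im[:,:,::-1],(450,600),interpolation=cv2.INTER_CUBIC))
hsv=cv2.cvtColor(z['im'],cv2.COLOR_RGB2HSV)
for p in [(310,110),(325,105),(340,110),(325,145),(270,130),(380,150)]: print(p,z['im'][p[1],p[0]],hsv[p[1],p[0]])
s=np.load('pics/s5.npz');P=cloud('scene',s['d'])
for x in(.525,.535,.555,.60,.615): 
    m=(abs(P[...,0]-x)<.004)&(abs(P[...,1]-.06)<.02);print(x,np.median(P[m][:,2]) if m.any() else None)
E
```

```text
(310, 110) [141 148 160] [109  30 160]
(325, 105) [142 149 161] [109  30 161]
(340, 110) [142 149 161] [109  30 161]
(325, 145) [139 145 157] [110  29 157]
(270, 130) [119 117 130] [125  25 130]
(380, 150) [116 113 126] [127  26 126]
0.525 0.06546227774866292
0.535 0.06532928749346753
0.555 0.08815524576596315
0.6 0.06519814280470987
0.615 0.06482129074389659
```

View pics/w5c.png

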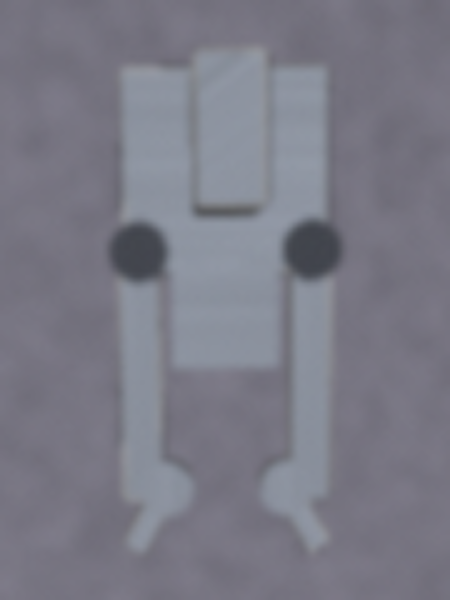

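```bash
python3 - <<'E'
from h import *
np.set_printoptions(precision=4,suppress=True)
r=wray('w5',324.9,93.4,.008);t=wray('w5',325.5,190.4,.008);tab=wray('w5',326.2,105.5,.048)
w=wray('w5',304.2,93.4,.008)-wray('w5',345.6,93.4,.008)
print(r,t,tab,np.linalg.norm(t-r),np.linalg.norm(w),'yaw',np.degrees(np.arctan2(*(t-r)[1::-1])))
u=(t-r)/np.linalg.norm(t-r);print('tab from tips-74:',t-.074*u)
print('stud w5',wray('w5',555,369,.091))
E
```

```text
[ 0.3944 -0.1899  0.008 ] [ 0.4785 -0.1663  0.008 ] [ 0.4074 -0.1864  0.048 ] 0.08738956837560675 0.03721274947660213 yaw 15.71350628158027
tab from tips-74: [ 0.4073 -0.1863  0.008 ]
stud w5 [0.5636 0.0562 0.091 ]
```

Request:
{"method": "step_arm", "body": {"series": [{"x": -4,"y": -0.7,"z": -3,"twist": 0.7,"jaw": 4},{"x": -7.5,"y": -1.2,"z": -5,"twist": 0.7,"jaw": 4},{"x": -9.35,"y": -1.5,"z": -8,"twist": 0.7,"jaw": 4},{"x": -9.35,"y": -1.5,"z": -11,"twist": 0.7,"jaw": 4},{"x": -9.35,"y": -1.5,"z": -12,"twist": 0.7,"jaw": 4},{"x": -9.35,"y": -1.5,"z": -12,"twist": 0.7,"jaw": 4}]}}

```text
clock: 5.08
eef_pos: [0.4053, -0.1801, 0.0793]
tool_rot: [-0.562, 0.425, 0.566, 0.427]
ft_force: [0.4, -0.5, 0.8]
grip_width: 0.0399
```

```bash
python3 -c "
from h import *;st();snap('wrist','w6')"
```

```text
5.0833 tcp [ 40.53 -18.01   7.93] jawyaw 105.9 q [-0.42  0.27 -0.39  0.92  0.   -0.7 ] F [ 0.4 -0.5  0.8] w 0.0399
```

View pics/w6.png

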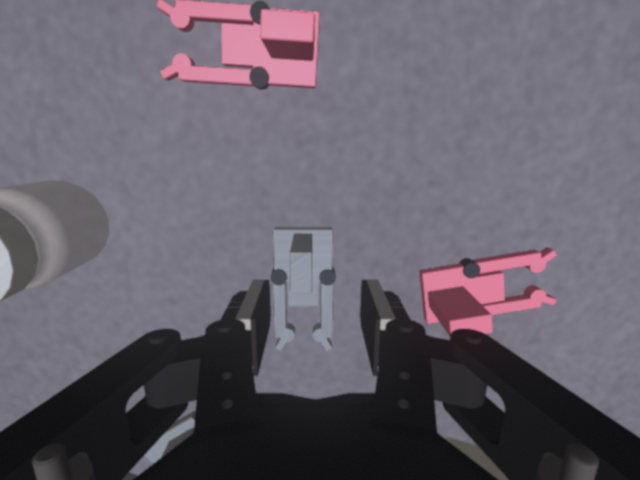

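Request:
{"method": "step_arm", "body": {"series": [{"x": 0.2,"y": -0.65,"z": 0,"twist": -0.3,"jaw": 4},{"x": 0.2,"y": -0.65,"z": -1.5,"twist": -0.3,"jaw": 4},{"x": 0.2,"y": -0.65,"z": -1.5,"twist": -0.3,"jaw": 4}]}}

```text
clock: 5.38
eef_pos: [0.4102, -0.1875, 0.0661]
tool_rot: [-0.563, 0.426, 0.564, 0.428]
ft_force: [-1.2, 0.0, -0.2]
grip_width: 0.0406
```

```bash
python3 -c "
from h import *;st();"
```

```text
5.3833 tcp [ 41.02 -18.75   6.61] jawyaw 105.66 q [-0.43  0.29 -0.39  0.89  0.   -0.7 ] F [-1.2  0.  -0.2] w 0.0406
```

Request:
{"method": "step_arm", "body": {"series": [{"x": -0.3,"y": 0.1,"z": -2.5,"twist": 0,"jaw": 4},{"x": -0.3,"y": 0.1,"z": -4.2,"twist": 0,"jaw": 4},{"x": -0.3,"y": 0.1,"z": -4.8,"twist": 0,"jaw": 4},{"x": -0.3,"y": 0.1,"z": -4.8,"twist": 0,"jaw": 4}]}}

```text
clock: 5.72
eef_pos: [0.407, -0.1861, 0.0179]
tool_rot: [-0.563, 0.426, 0.565, 0.428]
ft_force: [-0.4, 0.7, 0.4]
grip_width: 0.0401
```

```bash
python3 -c "
from h import *;st();snap('wrist','w7');st()"
```

```text
5.7167 tcp [ 40.7  -18.61   1.79] jawyaw 105.69 q [-0.43  0.36 -0.45  0.76  0.   -0.7 ] F [-0.4  0.7  0.4] w 0.0401
5.7667 tcp [ 40.77 -18.65   1.87] jawyaw 105.68 q [-0.43  0.36 -0.45  0.76  0.   -0.7 ] F [-0.5 -0.1  0.3] w 0.0402
```

View pics/w7.png

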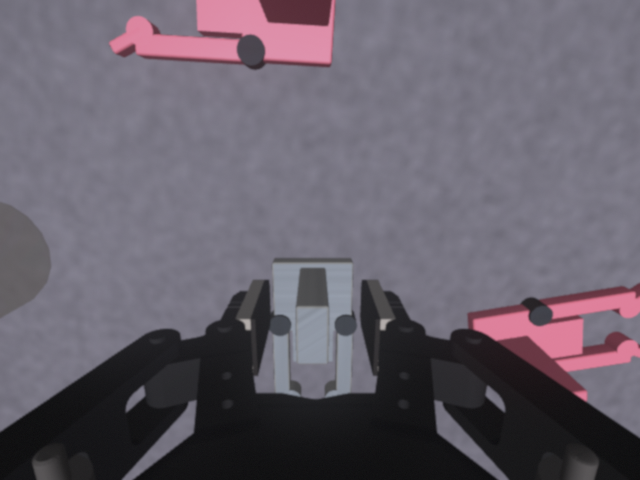

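The tab at (313,315) is centred between the fingers. I'll lower 4 mm and close.

Request:
{"method": "step_arm", "body": {"series": [{"x": 0,"y": 0,"z": -0.4,"twist": 0,"jaw": 4},{"x": 0,"y": 0,"z": -0.4,"twist": 0,"jaw": 1.5},{"x": 0,"y": 0,"z": -0.4,"twist": 0,"jaw": 0.5},{"x": 0,"y": 0,"z": -0.4,"twist": 0,"jaw": 0.5},{"x": 0,"y": 0,"z": -0.4,"twist": 0,"jaw": 0.5},{"x": 0,"y": 0,"z": -0.4,"twist": 0,"jaw": 0.5},{"x": 0,"y": 0,"z": -0.4,"twist": 0,"jaw": 0.5}]}}

```text
clock: 6.35
eef_pos: [0.4086, -0.1869, 0.0156]
tool_rot: [0.564, -0.426, -0.563, -0.428]
ft_force: [-0.4, 0.2, 6.2]
grip_width: 0.0107
```

```bash
python3 -c "
from h import *;st();snap('wrist','w8');st()"
```

```text
6.35 tcp [ 40.86 -18.69   1.56] jawyaw 105.68 q [-0.43  0.37 -0.46  0.75  0.   -0.7 ] F [-0.4  0.2  6.2] w 0.0107
6.4 tcp [ 40.85 -18.69   1.55] jawyaw 105.68 q [-0.43  0.37 -0.46  0.75  0.   -0.7 ] F [0.1 0.9 5.5] w 0.0111
```

View pics/w8.png

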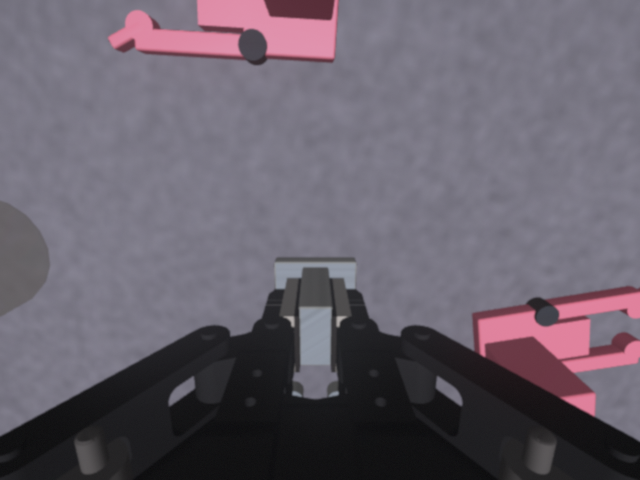

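Request:
{"method": "step_arm", "body": {"series": [{"x": 0,"y": 0,"z": 3,"twist": 0,"jaw": 0.5},{"x": 0,"y": 0,"z": 7,"twist": 0,"jaw": 0.5},{"x": 0,"y": 0,"z": 11,"twist": 0,"jaw": 0.5},{"x": 0.5,"y": 4,"z": 12.5,"twist": -3,"jaw": 0.5},{"x": 1.5,"y": 8,"z": 12.5,"twist": -6,"jaw": 0.5},{"x": 2.5,"y": 12,"z": 12.5,"twist": -10,"jaw": 0.5},{"x": 3.5,"y": 16,"z": 12.5,"twist": -14,"jaw": 0.5},{"x": 4.3,"y": 20,"z": 12.5,"twist": -18.8,"jaw": 0.5},{"x": 4.6,"y": 24,"z": 12.5,"twist": -18.8,"jaw": 0.5},{"x": 4.6,"y": 25.3,"z": 12.5,"twist": -18.8,"jaw": 0.5}]}}

```text
clock: 7.23
eef_pos: [0.4547, 0.0707, 0.1404]
tool_rot: [-0.487, 0.511, 0.488, 0.514]
ft_force: [-0.5, -0.8, -1.0]
grip_width: 0.0115
```

Request:
{"method": "step_arm", "body": {"series": [{"x": 0,"y": 0,"z": 0,"twist": 0,"jaw": 0.5},{"x": 0,"y": 0,"z": 0,"twist": 0,"jaw": 0.5}]}}

```text
clock: 7.4
eef_pos: [0.4541, 0.0716, 0.1399]
tool_rot: [-0.488, 0.51, 0.489, 0.513]
ft_force: [-0.0, 0.2, -1.2]
grip_width: 0.0111
```

```bash
python3 -c "
from h import *;st();snap('scene','s9');snap('top','t9');snap('wrist','w9');st()
a=cv2.imread('pics/s9.png')[220:320,260:380];b=cv2.imread('pics/t9.png')[170:270,270:390]
cv2.imwrite('pics/st9.png',np.vstack([cv2.resize(x,(360,300),interpolation=cv2.INTER_CUBIC) for x in(a,b)]))"
```

```text
7.4 tcp [45.41  7.16 13.99] jawyaw 87.33 q [ 0.15  0.22 -0.27  1.08  0.    0.2 ] F [-0.   0.2 -1.2] w 0.0111
7.55 tcp [45.43  6.95 14.01] jawyaw 87.07 q [ 0.15  0.22 -0.27  1.08  0.    0.2 ] F [-0.6 -0.8 -1.4] w 0.0116
```

View pics/st9.png

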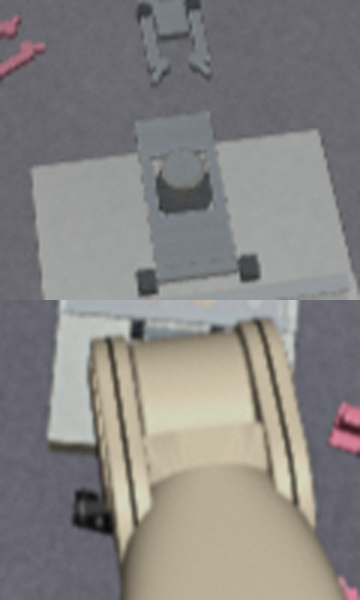

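View pics/w9.png

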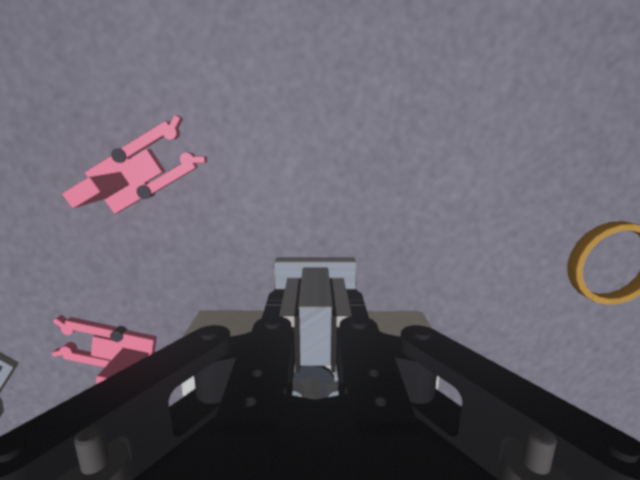

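```bash
python3 - <<'E'
from h import *
im=cv2.imread('pics/s9.png')[215:315,275:375]
cv2.imwrite('pics/s9c.png',cv2.resize(im,(600,600),interpolation=cv2.INTER_CUBIC))
E
```

```text
(no output)
```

View pics/s9c.png

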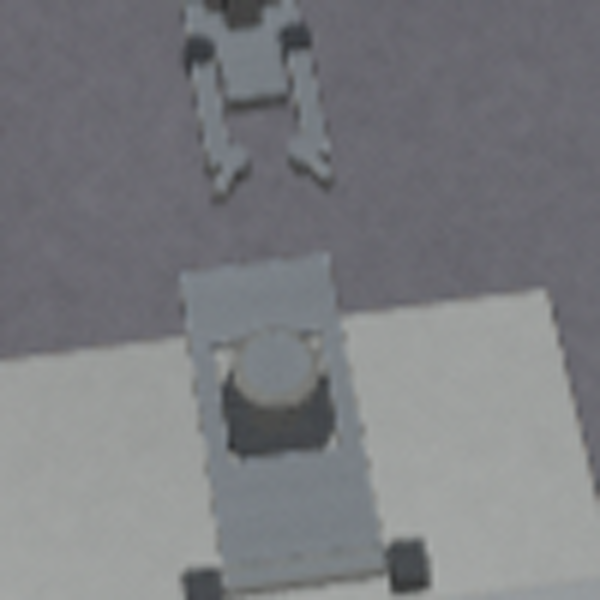

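```bash
python3 - <<'E'
from h import *
np.set_printoptions(precision=4,suppress=True)
f=lambda x,y,z:ray('scene',275+(x+.5)/6-.5,215+(y+.5)/6-.5,z)
zt=.1401-.0155+.008
a,b=f(217,192,zt),f(328,180,zt);h1,h2=f(200,48,zt),f(296,35,zt)
print('tips',a,b,(a+b)/2,'hubs',h1,h2,(h1+h2)/2)
s=f(275,366,.091);print('stud',s)
d=(a+b)/2-(h1+h2)/2;print('clip yaw',np.degrees(np.arctan2(d[1],d[0])), np.degrees(np.arctan2((a-b)[0],(b-a)[1])))
l,r=f(182,275,.065),f(328,255,.065);print('hasp end',l,r,(l+r)/2,'yaw',np.degrees(np.arctan2((l-r)[0],(r-l)[1])))
st()
E
```

```text
tips [0.5269 0.0486 0.1326] [0.5298 0.0842 0.1326] [0.5284 0.0664 0.1326] hubs [0.47   0.0542 0.1326] [0.4715 0.0863 0.1326] [0.4708 0.0702 0.1326]
stud [0.5699 0.0582 0.091 ]
clip yaw -3.831194750275397 -4.726563503873535
hasp end [0.5142 0.0374 0.065 ] [0.5168 0.088  0.065 ] [0.5155 0.0627 0.065 ] yaw -2.958581998255441
7.55 tcp [45.43  6.95 14.01] jawyaw 87.07 q [ 0.15  0.22 -0.27  1.08  0.    0.2 ] F [-0.6 -0.8 -1.4] w 0.0116
```

```bash
python3 - <<'E'
from h import *
z=np.load('pics/w9.npz')
print(z['p'],wray('w9',315,382,.091),wray('w9',315,395,.091))
cv2.imwrite('pics/w9c.png',cv2.resize(z['im'][340:420,260:370,::-1],(660,480),interpolation=cv2.INTER_CUBIC))
E
```

```text
[0.45418515 0.06990818 0.14004524] [0.53682756 0.06598317 0.091     ] [0.5468731  0.06548153 0.091     ]
```

View pics/w9c.png

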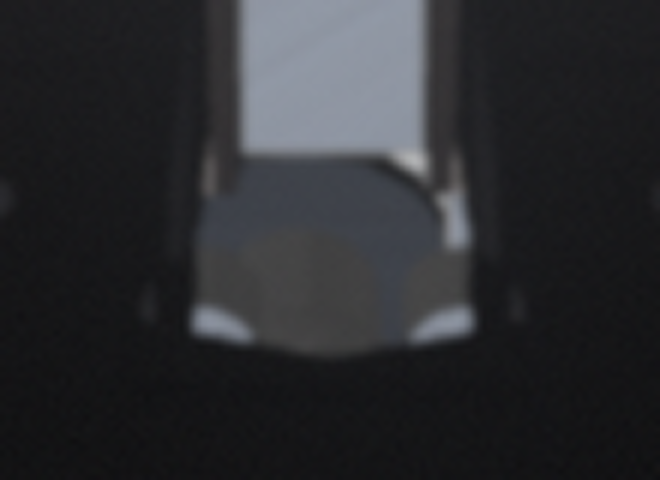

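Request:
{"method": "step_arm", "body": {"series": [{"x": 0,"y": -0.5,"z": -2,"twist": 0,"jaw": 0.5},{"x": 0,"y": -0.5,"z": -4,"twist": 0,"jaw": 0.5},{"x": 0,"y": -0.5,"z": -5.5,"twist": 0,"jaw": 0.5},{"x": 0,"y": -0.5,"z": -5.5,"twist": 0,"jaw": 0.5},{"x": 0,"y": -0.5,"z": -5.5,"twist": 0,"jaw": 0.5},{"x": 0,"y": -0.5,"z": -5.5,"twist": 0,"jaw": 0.5}]}}

```text
clock: 8.05
eef_pos: [0.455, 0.0637, 0.0859]
tool_rot: [-0.487, 0.511, 0.487, 0.515]
ft_force: [1.2, -1.1, -0.5]
grip_width: 0.0111
```

```bash
python3 -c "
from h import *;st();snap('scene','s10');snap('wrist','w10');st()
im=cv2.imread('pics/s10.png')[215:315,275:375]
im2=cv2.imread('pics/w10.png')[300:420,260:370]
cv2.imwrite('pics/s10c.png',cv2.resize(im,(600,600),interpolation=cv2.INTER_CUBIC))
cv2.imwrite('pics/w10c.png',cv2.resize(im2,(550,600),interpolation=cv2.INTER_CUBIC))"
```

```text
8.05 tcp [45.5   6.37  8.59] jawyaw 86.97 q [ 0.14  0.28 -0.35  0.94  0.    0.19] F [ 1.2 -1.1 -0.5] w 0.0111
8.15 tcp [45.54  6.42  8.63] jawyaw 87.02 q [ 0.14  0.28 -0.35  0.94  0.    0.19] F [ 1.6 -0.7 -0.6] w 0.011
```

View pics/s10c.png

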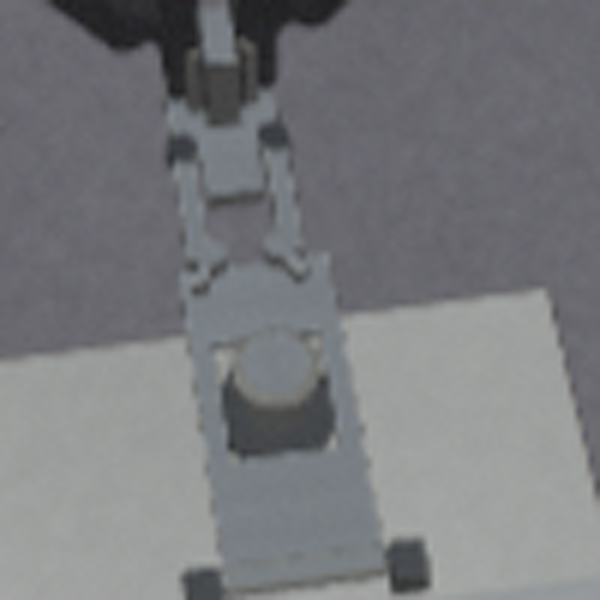

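View pics/w10c.png

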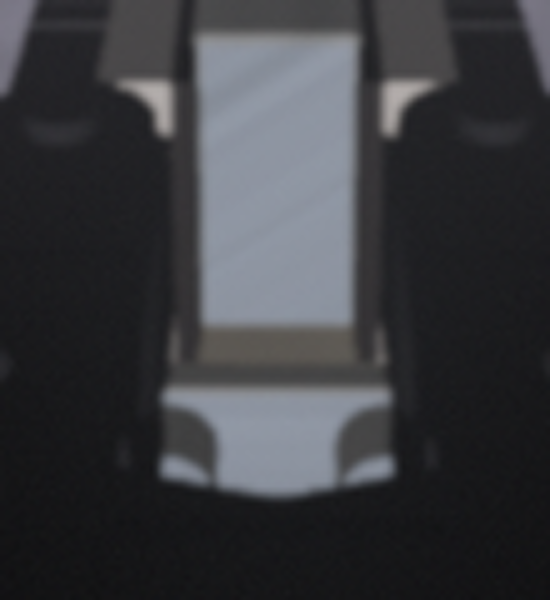

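```bash
python3 - <<'E'
from h import *
np.set_printoptions(precision=4,suppress=True)
f=lambda x,y,z:ray('scene',275+(x+.5)/6-.5,215+(y+.5)/6-.5,z)
zt=.0863-.0155+.008
a,b=f(203,284,zt),f(305,270,zt);h1,h2=f(181,147,zt),f(273,135,zt)
print('tips',a,b,(a+b)/2,'hubs',h1,h2,(h1+h2)/2)
e=f(169,105,zt),f(277,92,zt);print('plate edges',e,(e[0]+e[1])/2)
d=(a+b)/2-(h1+h2)/2;print('clip yaw',np.degrees(np.arctan2(d[1],d[0])))
for y,l,r in((300,188,332),(420,205,353),(500,215,368)):
    print('hasp mid',(f(l,y,.065)+f(r,y-15,.065))/2)
print('hinge',(f(202,580,.0625)+f(408,562,.0625))/2)
E
```

```text
tips [0.5274 0.0425 0.0788] [0.5292 0.0771 0.0788] [0.5283 0.0598 0.0788] hubs [0.4715 0.0456 0.0788] [0.4732 0.0779 0.0788] [0.4723 0.0618 0.0788]
plate edges (array([0.4531, 0.0449, 0.0788]), array([0.4556, 0.083 , 0.0788])) [0.4544 0.064  0.0788]
clip yaw -2.039030533627331
hasp mid [0.5266 0.0621 0.065 ]
hasp mid [0.5731 0.0588 0.065 ]
hasp mid [0.6027 0.0567 0.065 ]
hinge [0.6296 0.0554 0.0625]
```

```bash
python3 - <<'E'
from h import *
np.set_printoptions(precision=4,suppress=True)
P=cloud('scene',np.load('pics/s10.npz')['d'])
for x,y in((235,170),(225,150),(190,220),(287,215),(250,310),(300,490),(275,366)):
    u,v=275+x//6,215+y//6;print(x,y,P[v,u],np.median(P[v-1:v+2,u-1:u+2,2]))
st()
E
```

```text
235 170 [0.4853 0.0625 0.0792] 0.07919230646847676
225 150 [0.476  0.0601 0.0775] 0.07763267384107252
190 220 [0.5029 0.0423 0.0821] 0.07897398450756661
287 215 [0.5039 0.0754 0.0765] 0.07918291554869329
250 310 [0.5327 0.0568 0.0662] 0.06539100381025648
300 490 [0.6018 0.0605 0.0645] 0.06554510211307754
275 366 [0.5714 0.0571 0.0923] 0.09090224591407442
8.15 tcp [45.54  6.42  8.63] jawyaw 87.02 q [ 0.14  0.28 -0.35  0.94  0.    0.19] F [ 1.6 -0.7 -0.6] w 0.011
```

Request:
{"method": "step_arm", "body": {"series": [{"x": 0,"y": 0.1,"z": -0.22,"twist": -0.4,"jaw": 0.5},{"x": 0.7,"y": 0.06,"z": -0.22,"twist": -0.4,"jaw": 0.5},{"x": 1.4,"y": 0.02,"z": -0.22,"twist": -0.4,"jaw": 0.5},{"x": 1.4,"y": 0.02,"z": -0.22,"twist": -0.4,"jaw": 0.5},{"x": 1.4,"y": 0.02,"z": -0.22,"twist": -0.4,"jaw": 0.5}]}}

```text
clock: 8.57
eef_pos: [0.4703, 0.0645, 0.0843]
tool_rot: [-0.486, 0.512, 0.485, 0.517]
ft_force: [-0.2, 0.5, -0.4]
grip_width: 0.0115
```

```bash
python3 -c "
from h import *;st();snap('scene','s11');st()
im=cv2.imread('pics/s11.png')[215:315,275:375]
cv2.imwrite('pics/s11c.png',cv2.resize(im,(600,600),interpolation=cv2.INTER_CUBIC))
P=cloud('scene',np.load('pics/s11.npz')['d'])
m=(P[...,0]>.48)&(P[...,0]<.505)&(abs(P[...,1]-.062)<.01);print(np.median(P[m][:,2]))
"
```

```text
8.5667 tcp [47.03  6.45  8.43] jawyaw 86.62 q [ 0.13  0.31 -0.31  0.94  0.    0.19] F [-0.2  0.5 -0.4] w 0.0115
8.6167 tcp [46.97  6.45  8.41] jawyaw 86.62 q [ 0.13  0.31 -0.31  0.94  0.    0.19] F [-0.3 -0.2 -0.5] w 0.0109
0.3196406422061759
```

View pics/s11c.png

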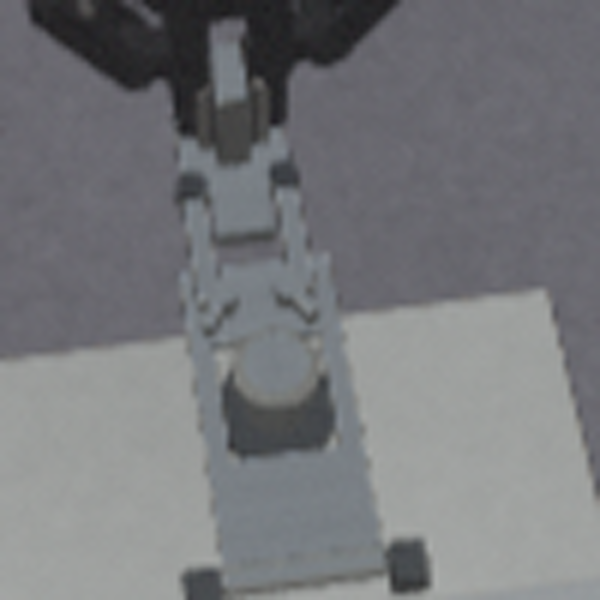

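Both jaw tips, (212,333) and (314,318), are centred on the hasp and stud at groove height. Next I push in along the case x.

Request:
{"method": "step_arm", "body": {"series": [{"x": 0.8,"y": -0.05,"z": 0,"twist": 0,"jaw": 0.5},{"x": 1.5,"y": -0.08,"z": 0,"twist": 0,"jaw": 0.5},{"x": 2.2,"y": -0.12,"z": 0,"twist": 0,"jaw": 0.5},{"x": 2.9,"y": -0.16,"z": 0,"twist": 0,"jaw": 0.5},{"x": 3.6,"y": -0.2,"z": 0,"twist": 0,"jaw": 0.5},{"x": 4.2,"y": -0.24,"z": 0,"twist": 0,"jaw": 0.5},{"x": 4.8,"y": -0.27,"z": 0,"twist": 0,"jaw": 0.5},{"x": 5.0,"y": -0.28,"z": 0,"twist": 0,"jaw": 0.5},{"x": 5.0,"y": -0.28,"z": 0,"twist": 0,"jaw": 0.5}]}}

```text
clock: 9.37
eef_pos: [0.5195, 0.0618, 0.0836]
tool_rot: [-0.485, 0.513, 0.485, 0.516]
ft_force: [-1.2, 1.4, -1.7]
grip_width: 0.0111
```

```bash
python3 -c "
from h import *;st();snap('scene','s12');st()
im=cv2.imread('pics/s12.png')[215:315,275:375]
cv2.imwrite('pics/s12c.png',cv2.resize(im,(600,600),interpolation=cv2.INTER_CUBIC))
"
```

```text
9.3667 tcp [51.95  6.18  8.36] jawyaw 86.63 q [ 0.12  0.4  -0.18  0.99  0.    0.18] F [-1.2  1.4 -1.7] w 0.0111
9.4167 tcp [51.95  6.17  8.37] jawyaw 86.63 q [ 0.12  0.39 -0.18  0.99  0.    0.18] F [-2.   0.9 -1.9] w 0.0111
```

View pics/s12c.png

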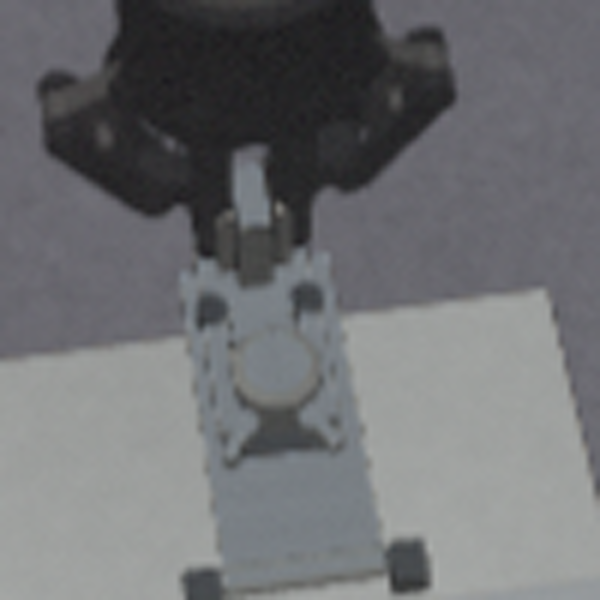

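The clip is around the stud with its tips at (232,462) and (337,445) beyond it. I'll push 2 mm more to feel the stop.

Request:
{"method": "step_arm", "body": {"series": [{"x": 0.15,"y": 0,"z": 0,"twist": 0,"jaw": 0.5},{"x": 0.25,"y": 0,"z": 0,"twist": 0,"jaw": 0.5},{"x": 0.25,"y": 0,"z": 0,"twist": 0,"jaw": 0.5}]}}

```text
clock: 9.67
eef_pos: [0.5198, 0.0616, 0.0836]
tool_rot: [-0.484, 0.514, 0.486, 0.515]
ft_force: [-6.7, 1.5, 3.1]
grip_width: 0.011
```

```bash
python3 -c "
from h import *;st()
f=lambda x,y,z:ray('scene',275+(x+.5)/6-.5,215+(y+.5)/6-.5,z)
a,b=f(232,458,.0765),f(337,442,.0765);print((a+b)/2)
"
```

```text
9.6667 tcp [51.98  6.16  8.36] jawyaw 86.63 q [ 0.12  0.4  -0.18  0.99  0.    0.18] F [-6.7  1.5  3.1] w 0.011
[0.59292477 0.05645508 0.0765    ]
```

It's against the stop: 0.3 mm of travel with the force rising to 7 N. Now I release and lift away.

Request:
{"method": "step_arm", "body": {"series": [{"x": -0.05,"y": 0,"z": 0,"twist": 0,"jaw": 0.5},{"x": -0.05,"y": 0,"z": 0,"twist": 0,"jaw": 2},{"x": -0.05,"y": 0,"z": 0,"twist": 0,"jaw": 3.5},{"x": -0.05,"y": 0,"z": 0,"twist": 0,"jaw": 4},{"x": -0.05,"y": 0,"z": 0.3,"twist": 0,"jaw": 4},{"x": -0.05,"y": 0,"z": 3,"twist": 0,"jaw": 4},{"x": -0.05,"y": 0,"z": 7,"twist": 0,"jaw": 4},{"x": -2,"y": 0,"z": 11,"twist": 0,"jaw": 4},{"x": -6,"y": 0,"z": 14,"twist": 0,"jaw": 4},{"x": -6,"y": 0,"z": 14,"twist": 0,"jaw": 4}]}}

```text
clock: 10.5
eef_pos: [0.4593, 0.0617, 0.2288]
tool_rot: [-0.486, 0.512, 0.485, 0.517]
ft_force: [-0.8, -0.6, -0.4]
grip_width: 0.04
```

```bash
python3 -c "
from h import *;st();snap('scene','s13');st()
im=cv2.imread('pics/s13.png')[215:315,275:375]
cv2.imwrite('pics/s13c.png',cv2.resize(im,(600,600),interpolation=cv2.INTER_CUBIC))
P=cloud('scene',np.load('pics/s13.npz')['d'])
for x0,x1 in((.526,.545),(.60,.615)):
  m=(P[...,0]>x0)&(P[...,0]<x1)&(abs(P[...,1]-.06)<.02)&(P[...,2]<.085);print(x0,np.percentile(P[m][:,2],[10,50,90]))
"
```

```text
10.5 tcp [45.93  6.17 22.88] jawyaw 86.63 q [ 0.13  0.16 -0.1   1.3   0.    0.19] F [-0.8 -0.6 -0.4] w 0.04
10.55 tcp [45.91  6.18 22.83] jawyaw 86.65 q [ 0.13  0.16 -0.1   1.3   0.    0.19] F [-1.6  0.3  0.3] w 0.0402
0.526 [0.07138167 0.07380066 0.07653694]
0.6 [0.06341511 0.0650104  0.06671801]
```

View pics/s13c.png

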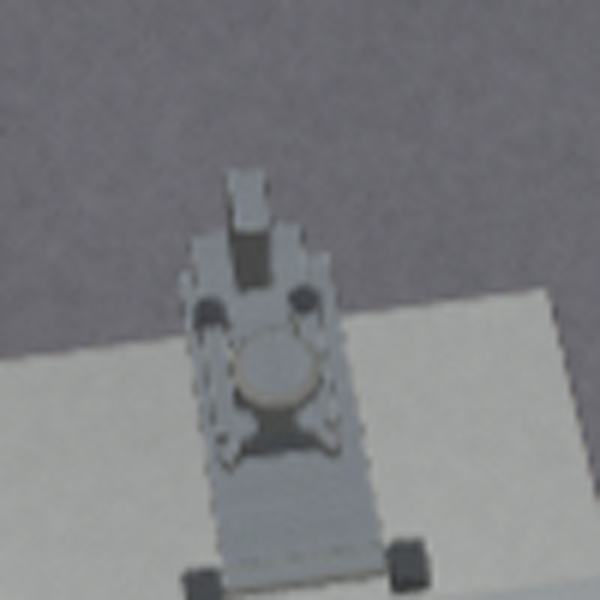

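View pics/s13.png

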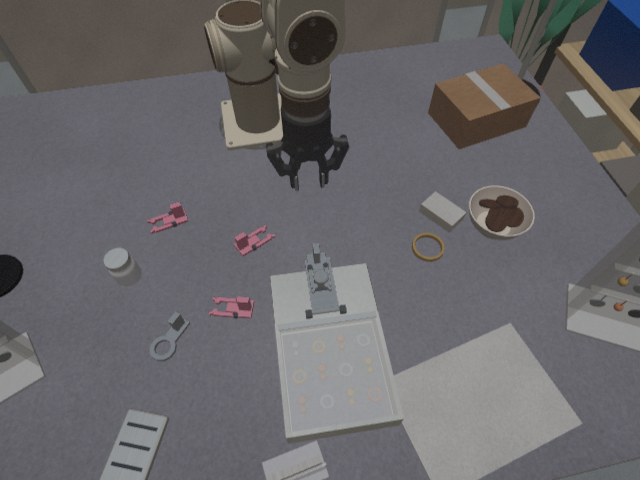

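The clip sits on the flat hasp, level, with its top at about 73.8 mm. Its jaws close behind the stud, tips at (232,463) and (337,448). The other things are where they were, and the gripper is clear.

```bash
python3 -c "
from h import *;print(bot.job_done());st()"
```

```text
the job is handed in; nothing more can be done
None
the job is handed in; nothing more can be done
```

The jewellery case is locked and the job is handed in at about 10.6 s, well inside the 56 s limit. No verdict is reported. I swung the hasp down with shut fingers and pressed it flat at 17 N. I then gripped the open steel clip by its tab, pushed it into the groove along the case's x until it hit the stop, released it and lifted clear.

Last checks:
- **Hasp:** depth readings put its top at about 65 mm, which is flat.
- **Clip:** its plate top reads about 73.8 mm, level and resting on the hasp. Before release the jaw tips were about 23.4 mm past the stud's axis, where 24 mm is nominal. A further push moved it only 0.3 mm as the force rose to about 7 N. I did not recompute the tip distance after release, but the picture shows the tips in the same place.
- **Everything else:** in the last picture the ring, bystanders and pink look-alikes look unmoved, checked by eye only. The gripper was clear of everything.

One disagreement came up: the cameras differed by up to about 6 mm on the stud's position, the wrist camera being the outlier. I aligned the clip by the scene camera, against the hasp and stud.

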